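# Close the vacuum pot and throw its valve lever to the slow-pump notch

## Robot

A 7-joint arm with a two-finger parallel gripper is mounted at the origin on the work surface. World frame = base frame: x ahead of the robot, y to its left, z up, the work surface at z = 0. Lengths are in m, angles in rad, forces in N, time in s.
With the tool pointing down it reaches from about 0.425 to 0.925 m from the base axis. Payload 6.8 kg.
Tool frame: the origin (TCP) lies between the finger pads, 19 mm behind the fingertips; this is the grasp point; x points along the fingers, y is the direction in which the jaws open and shut, and the axes are right-handed (so a half turn about x gives the same grasp; the last joint's range is limited). The gripper opens to 85 mm and grips with 20 to 120 N. Pads are 22 mm wide; open, the fingers measure 114 mm over their backs; the gripper's body (76 mm by 85 mm) begins 54 mm behind the grasp point. The pads swing forward as they close: fully open they stand 13 mm farther back than shut.
Start: joints at [1.071, 0.477, 0.022, 1.555, -0.011, 1.109, -0.083], TCP at [0.258, -0.624, 0.25] pointing down, gripper open.
Joint ranges: [-2.96, 2.96], [-0.34, 2.1], [-1.41, 1.46], [0.24, 2.44], [-1.37, 4.51], [0.17, 1.92], [-2.96, 2.96]. Speed limits (rad/s): [2.39, 2.39, 3.14, 3.14, 3.14, 3.14, 3.14].

## Interface

Orientations are given as a unit quaternion [w, x, y, z].
In Python, from station import status, eyes, bot gives the robot as it stands.
- The arm moves only by the tool apply_moves, never from a script. Its arguments are lists of equal length, an entry for each row: "travel": the shift along the tool's x, y, z in cm, a list of three; "turn": the turn, a rotation vector about the tool's x, y, z in rad, a list of three; "grip": the closure, from 0 (fully open) to 1 (shut). In form: {"travel": [[tx, ty, tz], ...], "turn": [[wx, wy, wz], ...], "grip": [grip, ...]}. A call has 1 to 8 rows; each row shifts and turns the pose as measured when the row begins, along the tool's axes as they then stand; what a row does not reach is not made up. A row lasts 1/12 s, in which the tool goes at most 41.7 mm and 7.16 degrees, less where a joint would pass 70% of its speed; a pose out of reach is approached as far as the arm can. A call is refused whole if a number of a shift passes 4.17 or a number of a turn 0.125, either way. A call with a gripper value outside its range is refused whole. The fingers move at their own pace and stop on an object; "newtons" is the grip in N (left out, the last holds). Time passes only in rows, so rows that do not move let the fingers close. It gives the time, the measured TCP pose, the force and the opening at its end, in the units of the state.
- status.get_obs(): the state, without advancing time (a new reading comes with each control period).
- eyes.read_camera(name): name is "scene" or "top" or "wrist"; returns the picture (420x560x3 uint8, red, green, blue); there is no depth.
- eyes.calibration(name): a dict with "intrinsics" (3x3 intrinsics, pixels), "xyz" and "attitude" of the camera in the world; the wrist camera has in their place "T_tool_cam" (4x4, takes a point from camera to tool coordinates, whose origin is the TCP and whose axes are the tool frame's). Camera axes: x right, y down, z forward; pixel columns grow to the right and rows downward; lengths in m; the calibration is good to about 2 mm. A picture is of the moment at which its call begins: read the wrist's pose just before it. calibration takes no time and is no camera call.
- bot.hand_in(): hands the job in, once; it reports no verdict.
Trained networks look in the newest picture that a camera, given by its name, has taken for a name from the list of things; names that differ only in an ending like _2 or _b are one class to them, and where a whole thing is asked for, a point or a joint stands for the part that bears it (a point fixed in the world has none). Each returns a list of dicts, best first, with "score" (0 to 1); they miss things now and then, are a little off and sometimes report something else, mostly with a low value. They report only what shows in the picture. A call takes as long as a camera call.
- eyes.masks_of(thing, camera): "region" (420x560 bool, what is visible of it) and "rect" ([left, top, right, bottom] in pixels, round what is visible of it).
The state is a dict: "t": time; "q": joint angles; "joint_vel": joint speeds; "joint_torque": joint torques, N m; "eef_pos": TCP position; "tool_rot": TCP orientation; "contact_force": force on the tool from outside, world axes, zero at the start; "torque": the same for the moment, N m; "gripper_width": opening from 0.0 (shut) to 1.0 (fully open).
Only numpy, scipy, OpenCV 4.12 (cv2) and the standard library are available. Lean on these libraries where they do the work, as an engineer would, in place of code of your own. Each camera call takes 0.05 s, during which the arm holds its last target. There are 200 camera calls.

## Task

The repaired connectors are in the vacuum pot. Set the steel cover gently on the pot so that it sits fully home and level on the rim; then throw the valve lever into the slow-pump notch - the third of the four, counted from the end away from the pot, marked with a row of three punched dots - and leave it resting in that notch. Never let the lever run on into the fourth notch (full pump), and leave the other things on the bench where they are.

Things in the scene. Friction and masses are not known exactly. Their poses are not given: they have to be found in the camera images.
- station: Bench vacuum station, fixed: grey housing 240 x 400 mm, aluminium deck 50 mm above the bench. Origin: centre of its underside; x across its depth (away from the robot at yaw 0), y along its length, z up. Deck: steel pot in the -y half, valve with notch plate and lever in the +y half, a 52 mm gauge on the pipe between them towards +x (its top 138 mm above the bench).
- pot_rim (a point): Centre of the open mouth of the steel pot, at rim height, 135 mm above the bench. Pot 150 mm outside, 142 mm inside diameter, wall 4 mm. At x 0, y -100 mm in the station's frame. When the cover is seated, its origin lies 8 mm below this point.
- cover: Loose steel cover, about 0.5 kg: flange 162 mm diameter, 10 mm thick, black knob on top (32 mm diameter, 40 mm tall); below the flange a step 134 mm diameter, 8 mm deep, bevelled to 122 mm, that drops into the pot with 4 mm play. Origin: centre of the step's underside, z up. Flange underside 8, top 18, knob top 58 mm above it. Starts flat on the bench.
- cover_knob (a point): Point on the cover's axis in its knob, 42 mm above the cover's origin: a good height for the TCP to grip the knob from above.
- valve_lever (a joint): Lever angle (rad) about the upright axis; grows anticlockwise from above, grip towards the pot. Spring notches from the end away from the pot: 0.00 vent, 0.36 closed, 0.72 slow pump, 1.08 full pump (stops just beyond the ends); crests halfway, at 0.18, 0.54, 0.90; past a crest it snaps into the next notch. 5-8 N at the grip takes it over a crest. Starts between vent and closed.
- valve_pivot (a point): On the lever's upright turning axis, 128 mm above the bench, level with lever_grip; at x 50, y 110 mm in the station's frame. The arm points from it along the station's direction (pi - 0.54 + lever angle), anticlockwise from x. Around it the flat steel notch plate, a toothed fan of 79 mm radius, top 94 mm above the bench, open to the station's -x.
- slow_notch (a point): Middle of the third notch (slow pump) in the rim of the notch plate, 72 mm from the turning axis, at the plate's top, 94 mm above the bench. The notches are wide V shapes 7 mm deep; behind them, towards the axis, rows of one, two, three and four dots are punched in the plate. In the notch the lever's arm lies straight over this point.
- lever_grip (a point): Middle of the upright black grip at the end of the lever's arm, 125 mm from the turning axis, 128 mm above the bench. Grip 20 mm diameter (22 at most), from 104 to 150 mm above the bench; push it from the side with closed fingers. Arm: 12 mm wide, 98 to 105 mm above the bench, with a spring plunger of 14 mm under it, 84 mm above the bench at its lowest. Below that only the deck.
- grease_jar: White jar, 42 mm diameter, 38 mm tall, standing on the station's deck in front, between pot and lever. Origin: centre of its underside. Leave it.
- cup: Red cup, 60 mm diameter, 55 mm tall. Origin: centre of its underside. Leave it.
- screwdriver: Screwdriver with orange handle, 190 mm long, lying. Leave it.
- spool: Metal solder spool, 56 mm diameter, 46 mm tall, standing. Origin: centre of its underside. Leave it.
- bottle: White dispenser bottle, 60 mm diameter, 120 mm tall, standing. Origin: centre of its underside. Leave it.
- plug: Dark steel connector shell, 26 mm diameter, 46 mm tall, standing. Origin: centre of its underside. Leave it.
- brush: Brush with wooden handle, 170 mm long, lying. Leave it.

How it is judged:
By the outcome, as a careful person would: the job done as asked, in the order asked, and still so for the second after the job is handed in, with the robot touching nothing.
It also fails if it takes over 58 s, if anything falls off the work surface, if the arm or the gripper's body presses on something with over 40 N, if the wrist force passes 120 N, or if a joint passes its speed limit or range.

## Working session

There is one attempt and no reset: what is moved stays moved. The work goes in short steps, Python scripts to look and compute and a tool call to move; the robot and the scene stay as the last step left them, time stands still between calls to the robot, and variables do not carry over. Pictures are saved under pics/ and viewed, about 8 in all and at most 12, crops included, and the job is handed in when it is done.

Besides the shell and the picture viewer there is one more tool, called after "Emit:" as name(argument=value, ...) on one line, values as JSON. apply_moves: Moves the arm, as the interface text tells. Its arguments: {"type":"object","properties":{"travel":{"type":"array"},"turn":{"type":"array"},"grip":{"type":"array"},"newtons":{"type":"number"}},"required":["travel","turn","grip"]}

```bash
ls; mkdir -p pics; python3 - <<'E'
from station import status, eyes, bot
import cv2,numpy as np
o=status.get_obs()
for k in o: print(k,np.round(o[k],4))
for c in("scene","top","wrist"):
    im=eyes.read_camera(c); cv2.imwrite(f"pics/{c}0.png",im[:,:,::-1])
    print(c,{k:np.round(v,4).tolist() for k,v in eyes.calibration(c).items()})
E
python3 -c "
import cv2,numpy as np
a=[cv2.imread(f'pics/{c}0.png') for c in('top','scene')]
cv2.imwrite('pics/a.png',a[0]);"
```

```text
pics
t 0.0
q [ 1.0709  0.4778  0.0223  1.5565 -0.0115  1.1093 -0.0831]
joint_vel [-0.0011  0.0026  0.0003  0.0008 -0.0014  0.0001  0.0002]
joint_torque [ 6.00000e-04 -5.96463e+01  1.60810e+00 -2.81208e+01  1.24000e-02
  9.30000e-03 -0.00000e+00]
eef_pos [ 0.2575 -0.6233  0.249 ]
tool_rot [-0.137  -0.6934 -0.1383  0.6938]
contact_force [-0.2397 -0.082   0.7311]
torque [ 0.0154 -0.0489  0.0133]
gripper_width 0.9995
scene {'intrinsics': [[499.787, 0.0, 282.2536], [0.0, 499.787, 210.62], [0.0, 0.0, 1.0]], 'xyz': [1.3277, -0.2575, 1.0268], 'attitude': [-0.3049, 0.7566, 0.5392, -0.2092]}
top {'intrinsics': [[489.331, 0.0, 274.3474], [0.0, 489.331, 205.2797], [0.0, 0.0, 1.0]], 'xyz': [0.3188, 0.0724, 1.4638], 'attitude': [-0.0446, 0.7113, -0.6998, 0.0483]}
wrist {'intrinsics': [[301.2756, 0.0, 280.9255], [0.0, 301.2756, 201.8115], [0.0, 0.0, 1.0]], 'T_tool_cam': [[-0.0001, -0.3143, 0.9493, -0.1242], [1.0, 0.0006, 0.0003, -0.0007], [-0.0006, 0.9493, 0.3143, -0.0816], [0.0, 0.0, 0.0, 1.0]]}
```

View pics/top0.png

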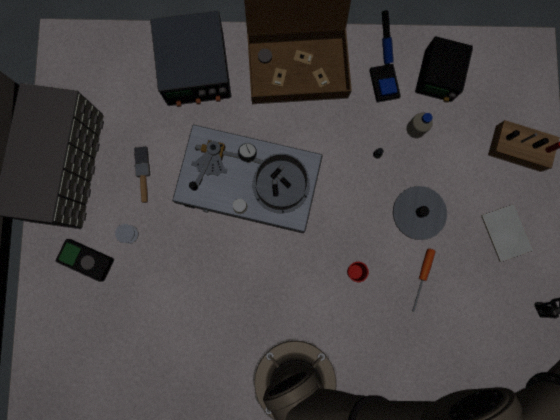

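View pics/scene0.png

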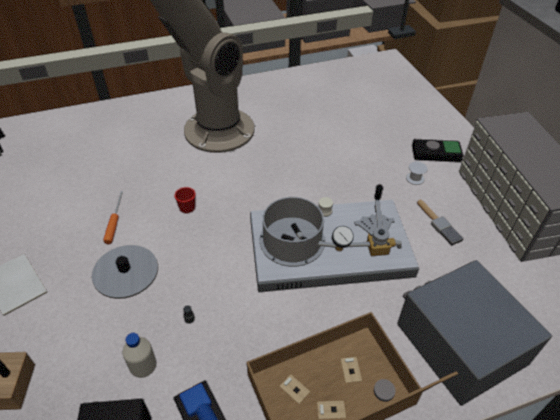

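The top view shows the station around (250,178) with the pot mouth at (281,183) and the lever grip at (194,186). The cover is at (420,212) with its knob at (422,211). The scene view agrees. Next I'll measure these.

```bash
cat > h.py <<'E'
from station import status, eyes, bot
import cv2,numpy as np
from scipy.spatial.transform import Rotation as R
def rq(q): return R.from_quat(np.roll(q,-1))
def cam(c,o=None):
    k=eyes.calibration(c); K=k["intrinsics"]
    if c=="wrist":
        o=o or status.get_obs(); T=np.eye(4);T[:3,:3]=rq(o["tool_rot"]).as_matrix();T[:3,3]=o["eef_pos"]
        T=T@np.array(k["T_tool_cam"]); return np.array(K),T[:3,3],T[:3,:3]
    return np.array(K),np.array(k["xyz"]),rq(k["attitude"]).as_matrix()
def back(c,uv,z,C=None):
    K,p,M=C or cam(c); uv=np.atleast_2d(uv).astype(float)
    d=(M@np.linalg.inv(K)@np.c_[uv,np.ones(len(uv))].T).T
    return p+d*((z-p[2])/d[:,2])[:,None]
def proj(c,X,C=None):
    K,p,M=C or cam(c); x=(K@M.T@(np.atleast_2d(X)-p).T).T
    return x[:,:2]/x[:,2:]
def tool(o,dw): return rq(o["tool_rot"]).inv().apply(dw)*100
def circ(P):
    A=np.c_[2*P[:,:2],np.ones(len(P))];s=np.linalg.lstsq(A,(P[:,:2]**2).sum(1),rcond=None)[0]
    return s[:2],np.sqrt(s[2]+s[:2]@s[:2])
def contour(m): return max(cv2.findContours(m.astype(np.uint8),0,cv2.CHAIN_APPROX_NONE)[0],key=len)[:,0]
E
python3 - <<'E'
from h import *
for c in("top","scene"):
    eyes.read_camera(c)
    for n in("cover","cover_knob","station","pot_rim","valve_lever","lever_grip","grease_jar","cup","bottle","plug","spool"):
        for m in eyes.masks_of(n,c)[:2]:
            r=m["region"]; print(c,n,round(m["score"],2),np.round(m["rect"]).tolist(),int(r.sum()), np.round(np.argwhere(r).mean(0)[::-1],1))
            if n in("cover","station","valve_lever") : np.save(f"{c}_{n}.npy",r) if m["score"]>.5 else 0
    P=back(c,contour(np.load(f"{c}_cover.npy")),.018); h=cv2.convexHull(P[:,:2].astype(np.float32))[:,0]
    print(c,"cover",circ(h), "knob ray")
    S=back(c,contour(np.load(f"{c}_station.npy")),.05); print(c,"st",cv2.minAreaRect(S[:,:2].astype(np.float32)))
im=[cv2.imread("pics/top0.png")[115:240,160:335],cv2.imread("pics/scene0.png")[165:300,235:425]]
a=cv2.resize(im[0],(800,571),interpolation=2); cv2.imwrite("pics/topcrop.png",a)
E
```

```text
top cover 0.59 [393.0, 184.0, 448.0, 240.0] 2318 [419.3 213. ]
top cover 0.34 [116.0, 224.0, 139.0, 243.0] 363 [126.5 233.7]
top cover_knob 0.61 [395.0, 182.0, 448.0, 245.0] 2325 [419.7 212.6]
top station 0.62 [172.0, 125.0, 323.0, 233.0] 10866 [247.6 178.1]
top pot_rim 0.7 [174.0, 124.0, 321.0, 231.0] 10686 [247.8 178.4]
top lever_grip 0.86 [188.0, 140.0, 221.0, 188.0] 307 [206.8 161.3]
top lever_grip 0.65 [415.0, 248.0, 436.0, 313.0] 376 [424.8 270.7]
top grease_jar 0.45 [232.0, 195.0, 248.0, 215.0] 144 [239.3 205.7]
top cup 0.53 [346.0, 265.0, 368.0, 282.0] 288 [357.4 271. ]
top bottle 0.61 [406.0, 114.0, 434.0, 138.0] 482 [419.7 125. ]
top plug 0.55 [392.0, 182.0, 448.0, 240.0] 2254 [419.7 212.8]
top spool 0.64 [116.0, 224.0, 137.0, 243.0] 371 [126.1 233.6]
top cover (array([ 0.49466766, -0.36592979]), np.float64(0.08087536689251365)) knob ray
top st ((0.5857493281364441, 0.14663352072238922), (0.40052759647369385, 0.247439906001091), 78.37135314941406)
scene cover 0.94 [91.0, 248.0, 161.0, 300.0] 2852 [125.  271.6]
scene cover_knob 0.71 [93.0, 244.0, 159.0, 301.0] 2771 [124.7 27
[... 243 characters left out ...]
87.0, 420.0, 294.0] 12922 [329.5 243.9]
scene lever_grip 0.64 [416.0, 200.0, 464.0, 246.0] 635 [441.7 225. ]
scene lever_grip 0.6 [373.0, 186.0, 389.0, 244.0] 427 [379.4 219.2]
scene grease_jar 0.59 [318.0, 197.0, 332.0, 216.0] 189 [326.  206.1]
scene cup 0.85 [174.0, 187.0, 193.0, 212.0] 437 [185.5 199.6]
scene plug 0.52 [184.0, 306.0, 196.0, 321.0] 182 [188.3 314.2]
scene plug 0.25 [316.0, 198.0, 333.0, 218.0] 229 [326.  206.1]
scene spool 0.86 [408.0, 160.0, 426.0, 183.0] 379 [416.7 172.7]
scene cover (array([ 0.49954469, -0.36695112]), np.float64(0.0827204420599598)) knob ray
scene st ((0.5746941566467285, 0.14682318270206451), (0.3994888961315155, 0.32559895515441895), 77.8226318359375)
```

View pics/topcrop.png

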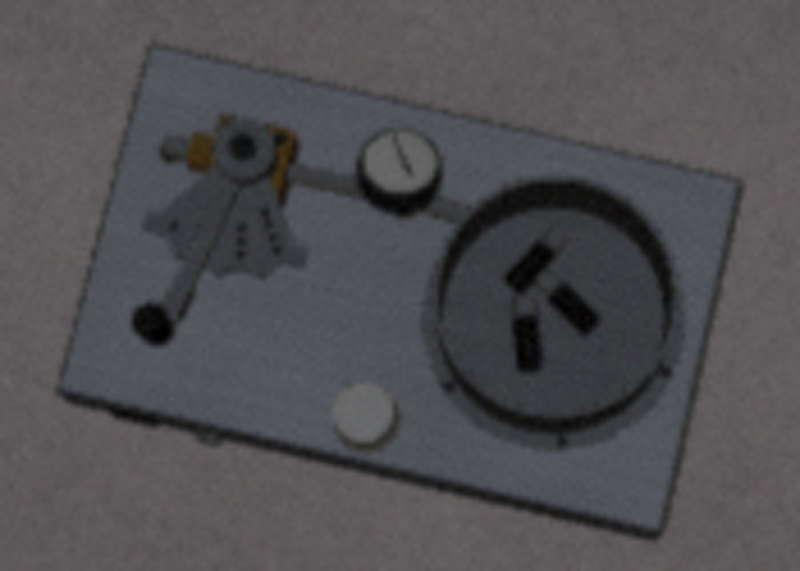

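```bash
cat >> h.py <<'E'
def st(p,L): # station->world
    c,s=np.cos(p[2]),np.sin(p[2]); L=np.atleast_2d(L)
    return np.c_[p[0]+c*L[:,0]-s*L[:,1],p[1]+s*L[:,0]+c*L[:,1],L[:,2]]
def grip(p,a,r=.125,z=.128):
    t=np.pi-.54+a; return st(p,[.05+r*np.cos(t),.11+r*np.sin(t),z])[0]
E
python3 - <<'E'
from h import *
from scipy.optimize import least_squares
cr=np.array([(150,43),(742,182),(660,532),(60,388)])/4.571+[160,115]-.4
L=np.array([(.12,.2,.05),(.12,-.2,.05),(-.12,-.2,.05),(-.12,.2,.05)])
C=cam("top")
f=least_squares(lambda p:(proj("top",st(p,L),C)-cr).ravel(),[.58,.146,-.2]); p=f.x
print("station",p.round(4),f.fun.round(1))
np.save("p.npy",p)
rim=st(p,[0,-.1,.135])[0]; print("rim",rim.round(4))
for c in("top","scene"): print(c,"rim",proj(c,rim).round(1),"pivot",proj(c,st(p,[.05,.11,.128])).round(1),"grips",[proj(c,grip(p,a,z=.15)).round(1).tolist() for a in(0,.36)])
for c,uv in(("top",(194,184.5)),):
    g=back(c,[160+153/4.571-.4,115+318/4.571-.4],.15)[0]; print(g)
    d=g-st(p,[.05,.11,.15])[0]; print("r",np.hypot(*d[:2]),"ang",(np.arctan2(d[1],d[0])-p[2]-np.pi+.54+np.pi)%(2*np.pi)-np.pi)
print("knob from top",back("top",[422.5,211],.058),back("scene",[123,259],.058))
# scene overlay
im=cv2.imread("pics/scene0.png")
for z,r,cen in((.135,.075,rim),(.018,.081,np.array([.4965,-.3665,0]))):
    t=np.linspace(0,6.28,60); X=np.c_[cen[0]+r*np.cos(t),cen[1]+r*np.sin(t),0*t+z]
    for u in proj("scene",X): cv2.circle(im,tuple(int(v*8) for v in u),4,(0,255,0),-1,shift=3)
cv2.imwrite("pics/ov.png",cv2.resize(im[165:310,80:425],(800,336),interpolation=2))
o=status.get_obs(); print(rq(o["tool_rot"]).as_matrix().round(3))
E
```

```text
station [ 0.5891  0.1463 -0.2187] [-0.4 -1.3  1.1 -1.   0.8  1.2 -1.6  0.8]
rim [0.5674 0.0487 0.135 ]
top rim [[281.4 179.2]] pivot [[212.4 145.3]] grips [[[178.8, 175.2]], [[192.2, 184.2]]]
scene rim [[293.2 218.1]] pivot [[382.5 228.5]] grips [[[397.8, 189.0]], [[380.1, 185.9]]]
[0.54685095 0.28907466 0.15      ]
r 0.12389564417587745 ang 0.37659661975605196
knob from top [[ 0.49516995 -0.36305974  0.058     ]] [[ 0.49576665 -0.36374863  0.058     ]]
[[ 0.     0.382 -0.924]
 [ 0.    -0.924 -0.382]
 [-1.     0.    -0.   ]]
```

View pics/ov.png

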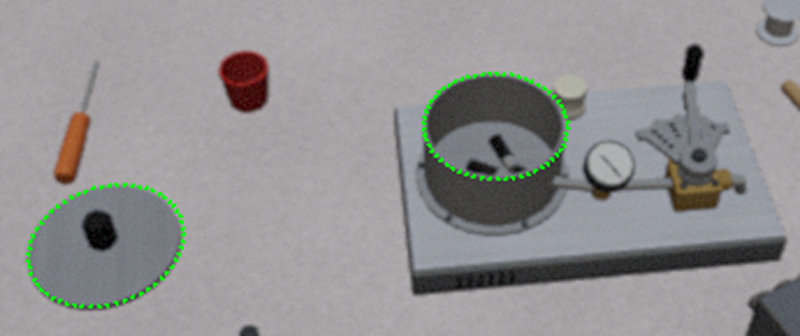

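The overlays match the pot rim and the cover. I'm moving above the cover.

Emit:
apply_moves(travel=[[0,-1.7,-3.6],[0,-1.7,-3.6],[0,-1.7,-3.6],[0,-1.7,-3.6],[0,-1.7,-3.6],[0,-1.7,-3.6],[0,-1.7,-3.6],[0,-1.7,-3.6]], turn=[[0,0,0],[0,0,0],[0,0,0],[0,0,0],[0,0,0],[0,0,0],[0,0,0],[0,0,0]], grip=[0,0,0,0,0,0,0,0], newtons=50)

```text
t: 2.02
eef_pos: [0.4705, -0.3917, 0.2486]
tool_rot: [-0.132, -0.693, -0.127, 0.697]
contact_force: [0.5, -0.6, -0.2]
gripper_width: 1.004
```

```bash
python3 - <<'E'
from h import *
o=status.get_obs(); C=cam("wrist",o); im=eyes.read_camera("wrist")
print(np.round(o["eef_pos"],4),rq(o["tool_rot"]).as_matrix().round(3).tolist())
for m in eyes.masks_of("cover","wrist")[:1]:
    h=back("wrist",cv2.convexHull(contour(m["region"]))[:,0],.018,C); print(m["score"],m["rect"],circ(h))
print("knob pred px",proj("wrist",[.4955,-.3645,.058],C))
b=im[:,:,::-1].copy()
for u in proj("wrist",[[.4955,-.3645,.058]],C): cv2.circle(b,tuple(u.astype(int)),3,(0,255,0),-1)
cv2.imwrite("pics/w1.png",b)
E
```

```text
[ 0.4705 -0.3917  0.2486] [[-0.004, 0.36, -0.933], [-0.008, -0.933, -0.36], [-1.0, 0.006, 0.007]]
knob pred px [[264.77836292 149.83724241]]
```

View pics/w1.png

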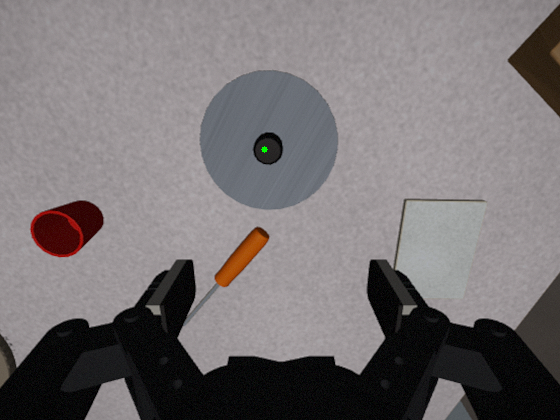

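The wrist view shows the knob top centred at about (267.5,148) and the flange spanning 200–338 by 70–210. Both are about 3 px from the prediction.

```bash
python3 - <<'E'
from h import *
o=status.get_obs(); C=cam("wrist",o)
k=back("wrist",[267.5,148],.058,C)[0]
b=cv2.imread("pics/w1.png"); hsv=cv2.cvtColor(b,40); 
e=back("wrist",[[200,140],[338,140],[269,70],[269,210]],.018,C); print(e.round(4), circ(e))
t=circ(e)[0]; print("knob",k)
for q in(k[:2],t): print(tool(o,np.r_[q,.042]-o["eef_pos"]).round(2))
E
```

```text
[[ 0.4777 -0.2836  0.018 ]
 [ 0.5373 -0.4323  0.018 ]
 [ 0.5773 -0.3309  0.018 ]
 [ 0.4269 -0.3891  0.018 ]] (array([ 0.50209966, -0.36012554]), np.float64(0.08046754085432976))
knob [ 0.50428832 -0.35894124  0.058     ]
[20.64 -1.47 -3.64]
[20.64 -1.44 -3.39]
```

```bash
python3 - <<'E'
from h import *
n=status.get_obs(); print(n["eef_pos"].round(4) if hasattr(n["eef_pos"],'round') else n["eef_pos"],n["joint_vel"])
o=status.get_obs(); C=cam("wrist",o); im=eyes.read_camera("wrist"); b=im[:,:,::-1].copy()
n=status.get_obs(); print(n["eef_pos"],o["t"],n["t"])
g=cv2.cvtColor(b,6)
m=np.zeros(g.shape,np.uint8); m[(g<45)]=1; m[230:]=0
nn,l,s,c=cv2.connectedComponentsWithStats(m)
for i in range(1,nn):
    if s[i,4]>200: print(s[i],c[i],back("wrist",c[i],.055,C)[0].round(4))
M=eyes.masks_of("cover","wrist"); print([(x["score"],x["rect"]) for x in M])
for x in M[:1]: print(circ(back("wrist",cv2.convexHull(contour(x["region"]))[:,0],.018,C)))
for x in eyes.masks_of("cover_knob","wrist")[:1]: print(circ(back("wrist",cv2.convexHull(contour(x["region"]))[:,0],.018,C)))
print(tool(n,np.r_[.4955,-.3645,.042]-n["eef_pos"]))
cv2.imwrite("pics/w2.png",b)
E
```

```text
[ 0.4762 -0.3853  0.2486] [0.0652873  0.00022987 0.0947135  0.00578445 0.03596291 0.007569
 0.07085841]
[ 0.47300535 -0.38903317  0.24846117] 2.1167 2.1667
[ 511   22   49  103 2475] [542.68686869  72.6169697 ] [ 0.6718 -0.5817  0.055 ]
[258 140  29  32 716] [272.29469274 155.77932961] [ 0.4981 -0.3666  0.055 ]
[ 54 205  53  25 789] [ 86.05196451 217.0139417 ] [ 0.3555 -0.1969  0.055 ]
[ 38 217  37  13 353] [ 55.92067989 224.19830028] [ 0.334  -0.1668  0.055 ]
[(0.66, [201.5, 77.1, 338.2, 217.2])]
(array([ 0.4964032 , -0.36640859]), np.float64(0.0804861615115466))
(array([ 0.49632418, -0.36658559]), np.float64(0.08074890598790929))
[20.62390066 -1.54338026 -3.10059541]
```

Emit:
apply_moves(travel=[[2.5,-0.7,-1.5],[3.5,-0.5,-1.0],[3.5,-0.1,-0.3],[2.5,0,0],[0,0,0],[0,0,0]], turn=[[0,0,0],[0,0,0],[0,0,0],[0,0,0],[0,0,0],[0,0,0]], grip=[0,0,0,0,0,0])

```text
t: 2.77
eef_pos: [0.4841, -0.3857, 0.1275]
tool_rot: [-0.129, -0.694, -0.117, 0.698]
contact_force: [0.9, 0.0, 1.0]
gripper_width: 1.002
```

```bash
python3 - <<'E'
from h import *
o=status.get_obs();print(o["t"],np.round(o["eef_pos"],4),tool(o,np.r_[.4963,-.366,.042]-o["eef_pos"]).round(2)); print(rq(o["tool_rot"]).as_matrix().round(3).tolist())
E
```

```text
2.7667 [ 0.4841 -0.3857  0.1275] [ 8.51 -1.57 -1.89]
[[-0.003, 0.341, -0.94], [-0.018, -0.94, -0.341], [-1.0, 0.016, 0.009]]
```

Emit:
apply_moves(travel=[[1.5,-1.0,-1.2],[1.5,-0.6,-0.7],[1.5,-0.2,-0.2],[1.0,0,0],[0,0,0],[0,0,0]], turn=[[0,0.009,-0.016],[0,0,0],[0,0,0],[0,0,0],[0,0,0],[0,0,0]], grip=[0,0,0,0,0,0])

```text
t: 3.27
eef_pos: [0.5008, -0.3662, 0.076]
tool_rot: [0.121, 0.7, 0.118, -0.694]
contact_force: [-0.1, -0.3, 0.4]
gripper_width: 1.0
```

```bash
cat >> h.py <<'E'
def go(x,y,z):
    o=status.get_obs();print(round(o["t"],2),np.round(o["eef_pos"],4),"todo cm",tool(o,np.r_[x,y,z]-o["eef_pos"]).round(2),"tilt",rq(o["tool_rot"]).inv().apply([0,0,-1]).round(3),"ty",rq(o["tool_rot"]).apply([0,1,0]).round(3),"F",np.round(o["contact_force"],1),"w",round(o["gripper_width"],3))
E
python3 -c "
from h import *
go(.4963,-.366,.042)"
```

```text
3.27 [ 0.5008 -0.3662  0.076 ] todo cm [ 3.4  -0.19  0.45] tilt [ 1.    -0.006  0.009] ty [ 0.333 -0.943  0.006] F [-0.1 -0.3  0.4] w 1.0
```

Emit:
apply_moves(travel=[[1.3,-0.1,0.3],[1.3,-0.1,0.1],[0.7,0,0],[0.2,0,0],[0,0,0]], turn=[[0,-0.008,-0.005],[0,0,0],[0,0,0],[0,0,0],[0,0,0]], grip=[0,0,0,0,0])

```text
t: 3.68
eef_pos: [0.4971, -0.3678, 0.0401]
tool_rot: [0.12, 0.698, 0.117, -0.696]
contact_force: [0.2, -0.3, 0.4]
gripper_width: 1.0
```

```bash
python3 -c "
from h import *
go(.4963,-.366,.042)"
```

```text
3.68 [ 0.4971 -0.3678  0.0401] todo cm [-0.19 -0.19  0.01] tilt [ 1.    -0.004  0.002] ty [ 0.331 -0.944  0.004] F [ 0.2 -0.3  0.4] w 1.0
```

Emit:
apply_moves(travel=[[-0.2,-0.2,0],[0,0,0],[0,0,0],[0,0,0],[0,0,0],[0,0,0]], turn=[[0,0,0],[0,0,0],[0,0,0],[0,0,0],[0,0,0],[0,0,0]], grip=[0.3,1,1,1,1,1], newtons=60)

```text
t: 4.18
eef_pos: [0.4968, -0.3664, 0.0433]
tool_rot: [0.12, 0.699, 0.117, -0.696]
contact_force: [0.1, 0.7, -5.7]
gripper_width: 0.353
```

```bash
python3 -c "
from h import *
go(.4963,-.366,.042)"
```

```text
4.18 [ 0.4968 -0.3664  0.0433] todo cm [ 0.13 -0.06  0.04] tilt [ 1.    -0.006  0.003] ty [ 0.33  -0.944  0.006] F [ 0.1  0.7 -5.7] w 0.353
```

Emit:
apply_moves(travel=[[-1.5,0,0],[-3.0,0,0],[-3.0,0,0],[-3.0,-0.8,-0.4],[-3.0,-1.7,-0.9],[-2.5,-2.3,-1.2],[-1.0,-2.8,-1.6],[0,-2.8,-1.6]], turn=[[0,0,0],[0,0,0],[0,0,0],[0,0,0],[0,0,0],[0,0,0],[0,0,0],[0,0,0]], grip=[1,1,1,1,1,1,1,1])

```text
t: 4.85
eef_pos: [0.5057, -0.2508, 0.2109]
tool_rot: [-0.111, -0.693, -0.115, 0.703]
contact_force: [1.1, -0.1, -6.9]
gripper_width: 0.352
```

```bash
python3 -c "
from h import *
go(.5674,.0487,.23)"
```

```text
4.85 [ 0.5057 -0.2508  0.2109] todo cm [ -1.92 -26.49 -15.27] tilt [ 1.     0.008 -0.014] ty [ 0.315 -0.949 -0.008] F [ 1.1 -0.1 -6.9] w 0.352
```

Emit:
apply_moves(travel=[[-0.8,-2.9,-1.7],[-0.8,-2.9,-1.7],[-0.4,-2.9,-1.7],[0,-2.9,-1.7],[0,-2.9,-1.7],[0,-2.5,-1.5],[0,-1.8,-1.0],[0,0,0]], turn=[[0,0.013,0.008],[0,0,0],[0,0,0],[0,0,0],[0,0,0],[0,0,0],[0,0,0],[0,0,0]], grip=[1,1,1,1,1,1,1,1])

```text
t: 5.52
eef_pos: [0.5442, -0.0174, 0.2261]
tool_rot: [-0.113, -0.693, -0.119, 0.702]
contact_force: [0.2, 0.1, -7.0]
gripper_width: 0.352
```

```bash
python3 -c "
from h import *
go(.5674,.0487,.23)"
```

```text
5.52 [ 0.5442 -0.0174  0.2261] todo cm [-0.39 -5.51 -4.33] tilt [ 1.     0.01  -0.012] ty [ 0.324 -0.946 -0.01 ] F [ 0.2  0.1 -7. ] w 0.352
```

Emit:
apply_moves(travel=[[-1.0,-1.2,-1.0],[0,0,0],[0,0,0],[0,0,0]], turn=[[0,0.012,0.01],[0,0,0],[0,0,0],[0,0,0]], grip=[1,1,1,1])

```text
t: 5.85
eef_pos: [0.5459, 0.0005, 0.2321]
tool_rot: [-0.118, -0.694, -0.119, 0.7]
contact_force: [0.4, 0.1, -6.2]
gripper_width: 0.351
```

```bash
python3 - <<'E'
from h import *
go(.5674,.0487,.23)
o=status.get_obs(); C=cam("wrist",o); b=eyes.read_camera("wrist")[:,:,::-1].copy()
np.savez("w3.npz",K=C[0],p=C[1],M=C[2]); cv2.imwrite("pics/w3r.png",b)
t=np.linspace(0,6.28,120); p=np.load("p.npy"); rim=st(p,[0,-.1,.135])[0]
T=rq(o["tool_rot"]).as_matrix()
for r in(.071,.075):
    for u in proj("wrist",np.c_[rim[0]+r*np.cos(t),rim[1]+r*np.sin(t),0*t+.135],C): cv2.circle(b,tuple((u).astype(int)),0,(0,255,0),-1)
X=np.c_[0*t+.024,.081*np.cos(t),.081*np.sin(t)]@T.T+o["eef_pos"]
for u in proj("wrist",X,C): cv2.circle(b,tuple(u.astype(int)),0,(0,0,255),-1)
cv2.imwrite("pics/w3.png",cv2.resize(b,(800,600),interpolation=2))
E
```

```text
5.85 [5.459e-01 5.000e-04 2.321e-01] todo cm [ 0.19 -3.84 -3.62] tilt [ 1.     0.003 -0.008] ty [ 0.33  -0.944 -0.003] F [ 0.4  0.1 -6.2] w 0.351
```

View pics/w3.png

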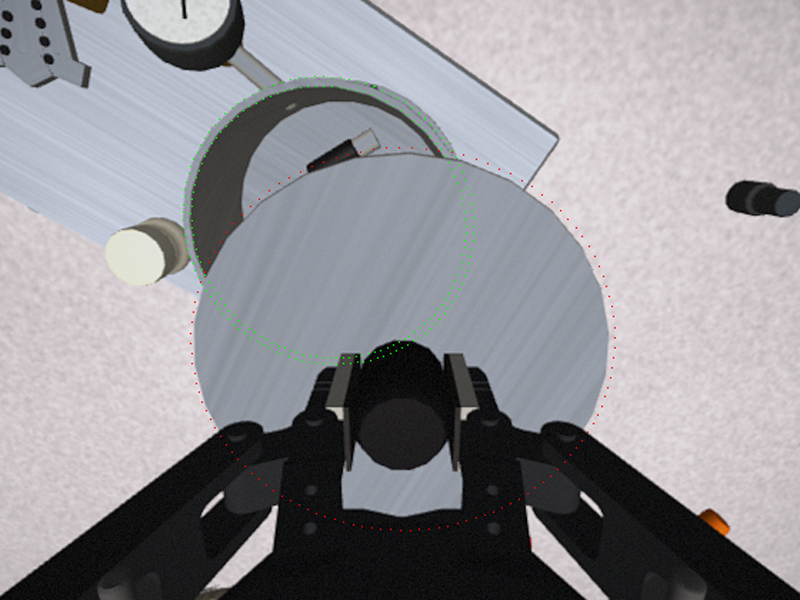

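The wrist view shows the pot rim lying on the predicted green circles. The held flange spans 195–608 px across with its top at 153, slightly inside the red prediction. I'll fit both.

```bash
python3 - <<'E'
from h import *
from scipy.optimize import least_squares
d=np.load("w3.npz"); C=(d["K"],d["p"],d["M"]); o=status.get_obs(); print(o["eef_pos"])
g=cv2.cvtColor(cv2.imread("pics/w3r.png"),6).astype(float); g=cv2.GaussianBlur(g,(0,0),.8)
def edges(X,N,rng,sign): # sample along outward normal, strongest edge
    u=proj("wrist",X,C); v=proj("wrist",N,C)-u; v/=np.linalg.norm(v,axis=1)[:,None]; s=np.arange(-rng,rng+.1,.25); out=[]
    for a,b in zip(u,v):
        q=a+s[:,None]*b; val=cv2.remap(g.astype(np.float32),q[:,0].astype(np.float32)[None],q[:,1].astype(np.float32)[None],1)[0]
        gr=np.gradient(val)*sign; i=gr.argmax(); out.append((q[i],gr[i]))
    return out
T=d["M"]@np.linalg.inv(np.array(eyes.calibration("wrist")["T_tool_cam"])[:3,:3]); tc=np.array(eyes.calibration("wrist")["T_tool_cam"])[:3,3]; P=d["p"]-T@tc; print("P",P)
# cover: tool angles, camera side is -z ; visible upper arc
a=np.radians(np.r_[-170:-9:5.]); ring=lambda r,x,y,z:np.c_[0*a+x,y+r*np.cos(a),z+r*np.sin(a)]@T.T+P
E=[]
for sg in(1,-1):
    e=edges(ring(.081,.026,0,0),ring(.083,.026,0,0),7,sg); E.append(e)
best=[max(x,y,key=lambda k:k[1]) for x,y in zip(*E)]; Q=np.array([b[0] for b in best])
f=least_squares(lambda p:(proj("wrist",ring(.081,*p),C)-Q).ravel(),[.026,0,0],loss="soft_l1",f_scale=.5)
print("cover in tool mm",(f.x*1000).round(1),np.abs(f.fun).reshape(-1,2).max(1).round(1))
p0=st(np.load("p.npy"),[0,-.1,.135])[0]
t=np.radians(np.r_[-60:120:5.]); rg=lambda r,c:np.c_[c[0]+r*np.cos(t),c[1]+r*np.sin(t),0*t+.135]
for r,sg in((.071,1),(.075,-1),(.075,1)):
    e=edges(rg(r,p0),rg(r+.002,p0),5,sg); Q=np.array([x[0] for x in e]);w=np.array([x[1] for x in e])
    f=least_squares(lambda c:(proj("wrist",rg(r,c),C)-Q).ravel(),p0[:2],loss="soft_l1",f_scale=.5); print(r,sg,f.x.round(4),p0[:2].round(4),np.abs(f.fun).mean(),w.mean())
E
```

```text
[ 5.45564782e-01 -1.28971895e-04  2.31800110e-01]
P [5.45943284e-01 5.24055862e-04 2.32112857e-01]
cover in tool mm [28.4 -0.4  1.3] [1.6 1.6 0.5 3.6 0.8 0.8 0.9 0.5 1.1 0.9 0.7 1.2 7.3 1.3 1.4 0.9 0.9 6.6
 0.8 0.8 0.8 0.8 1.  0.9 0.4 1.  0.9 0.7 0.7 0.3 1.2 0.5 0.1]
0.071 1 [0.5673 0.0492] [0.5674 0.0487] 0.6790068154528305 7.664201
0.075 -1 [0.5672 0.05  ] [0.5674 0.0487] 1.6669590768686133 1.1371533
0.075 1 [0.5677 0.0474] [0.5674 0.0487] 1.7370348574636987 6.2413373
```

Emit:
apply_moves(travel=[[0,-1.7,-1.5],[0,-1.5,-1.4],[0,-0.8,-0.8],[0,0,0],[0,0,0],[0,0,0]], turn=[[0,0.01,0.006],[0,0,0],[0,0,0],[0,0,0],[0,0,0],[0,0,0]], grip=[1,1,1,1,1,1])

```text
t: 6.4
eef_pos: [0.5657, 0.0445, 0.2286]
tool_rot: [-0.117, -0.696, -0.113, 0.7]
contact_force: [-0.7, -0.7, -5.9]
gripper_width: 0.354
```

```bash
python3 -c "
from h import *
go(.5685,.0493,.1734)"
```

```text
6.4 [0.5657 0.0445 0.2286] todo cm [ 5.52 -0.39 -0.46] tilt [ 1.    -0.005 -0.007] ty [ 0.321 -0.947  0.005] F [-0.7 -0.7 -5.9] w 0.354
```

Emit:
apply_moves(travel=[[0.8,-0.4,-0.4],[1.0,-0.1,-0.1],[1.0,0,0],[0,0,0],[0,0,0]], turn=[[0,0.008,-0.004],[0,0,0],[0,0,0],[0,0,0],[0,0,0]], grip=[1,1,1,1,1])

```text
t: 6.82
eef_pos: [0.5677, 0.0468, 0.1966]
tool_rot: [-0.114, -0.698, -0.113, 0.698]
contact_force: [-0.6, 0.7, -6.4]
gripper_width: 0.356
```

```bash
python3 -c "
from h import *
go(.5685,.0493,.1734)"
```

```text
6.82 [0.5677 0.0468 0.1966] todo cm [ 2.32 -0.22 -0.16] tilt [ 1.    -0.002 -0.001] ty [ 0.317 -0.949  0.002] F [-0.6  0.7 -6.4] w 0.356
```

Emit:
apply_moves(travel=[[0.3,-0.25,-0.2],[0.4,-0.1,0],[0,0,0],[0,0,0]], turn=[[0,0,0],[0,0,0],[0,0,0],[0,0,0]], grip=[1,1,1,1])

```text
t: 7.15
eef_pos: [0.5684, 0.0506, 0.1884]
tool_rot: [-0.114, -0.698, -0.112, 0.698]
contact_force: [0.7, 0.1, -5.9]
gripper_width: 0.353
```

```bash
python3 -c "
from h import *
go(.5685,.0493,.1734)"
```

```text
7.15 [0.5684 0.0506 0.1884] todo cm [1.5  0.12 0.03] tilt [ 1.    -0.002 -0.002] ty [ 0.316 -0.949  0.002] F [ 0.7  0.1 -5.9] w 0.353
```

Emit:
apply_moves(travel=[[0.4,0.1,0],[0.4,0,0],[0.2,0,0],[0,0,0]], turn=[[0,0,0],[0,0,0],[0,0,0],[0,0,0]], grip=[1,1,1,1])

```text
t: 7.48
eef_pos: [0.5693, 0.0497, 0.1782]
tool_rot: [0.114, 0.698, 0.112, -0.698]
contact_force: [-0.2, 0.1, -7.0]
gripper_width: 0.356
```

```bash
python3 -c "
from h import *
go(.5685,.0493,.1734)"
```

```text
7.48 [0.5693 0.0497 0.1782] todo cm [0.48 0.01 0.09] tilt [ 1.    -0.002 -0.   ] ty [ 0.316 -0.949  0.002] F [-0.2  0.1 -7. ] w 0.356
```

Emit:
apply_moves(travel=[[0.2,0,0.05],[0.2,0,0],[0,0,0]], turn=[[0,0,0],[0,0,0],[0,0,0]], grip=[1,1,1])

```text
t: 7.73
eef_pos: [0.5688, 0.0494, 0.1738]
tool_rot: [0.114, 0.698, 0.112, -0.698]
contact_force: [0.6, -0.1, -7.2]
gripper_width: 0.355
```

Emit:
apply_moves(travel=[[0.15,0,0],[0.1,0,0],[0,0,0]], turn=[[0,0,0],[0,0,0],[0,0,0]], grip=[1,1,1])

```text
t: 7.98
eef_pos: [0.5689, 0.0494, 0.1711]
tool_rot: [0.114, 0.698, 0.112, -0.698]
contact_force: [0.1, -0.1, -5.0]
gripper_width: 0.354
```

Emit:
apply_moves(travel=[[0.1,0,0],[0.05,0,0],[0,0,0]], turn=[[0,0,0],[0,0,0],[0,0,0]], grip=[1,1,1])

```text
t: 8.23
eef_pos: [0.5691, 0.0494, 0.1705]
tool_rot: [0.114, 0.698, 0.112, -0.698]
contact_force: [0.0, -0.4, -6.2]
gripper_width: 0.354
```

Emit:
apply_moves(travel=[[0.1,0,0],[0.1,0,0],[0,0,0]], turn=[[0,0,0],[0,0,0],[0,0,0]], grip=[1,1,1])

```text
t: 8.48
eef_pos: [0.5694, 0.0495, 0.1706]
tool_rot: [0.114, 0.699, 0.112, -0.697]
contact_force: [-0.9, 0.4, -5.8]
gripper_width: 0.355
```

Emit:
apply_moves(travel=[[0.1,0,0],[0.1,0,0],[0,0,0]], turn=[[0,0,0],[0,0,0],[0,0,0]], grip=[1,1,1])

```text
t: 8.73
eef_pos: [0.5697, 0.0496, 0.1705]
tool_rot: [0.114, 0.699, 0.112, -0.697]
contact_force: [-0.4, -0.6, -6.4]
gripper_width: 0.358
```

Emit:
apply_moves(travel=[[0.25,0,0],[0,0,0]], turn=[[0,0,0],[0,0,0]], grip=[1,1])

```text
t: 8.9
eef_pos: [0.5701, 0.0497, 0.1708]
tool_rot: [0.114, 0.7, 0.112, -0.696]
contact_force: [0.2, -0.1, -7.3]
gripper_width: 0.355
```

```bash
python3 -c "
from h import *
go(.5685,.0493,.1704)"
```

```text
8.9 [0.5701 0.0497 0.1708] todo cm [ 0.04 -0.01  0.17] tilt [ 1.    -0.005  0.004] ty [ 0.315 -0.949  0.005] F [ 0.2 -0.1 -7.3] w 0.355
```

```bash
python3 - <<'E'
from h import *
o=status.get_obs(); print(np.round(o["q"],3),np.round(o["joint_torque"],1),o["torque"])
b=eyes.read_camera("scene")[:,:,::-1]
cv2.imwrite("pics/s2.png",cv2.resize(b[110:290,220:430],(700,600),interpolation=2))
E
```

```text
[-0.014  0.408 -0.233  1.871  0.125  0.872 -1.559] [  0.  -55.5  -1.9 -26.6   0.    0.3  -0. ] [-0.04052231 -0.05005136  0.0095801 ]
```

View pics/s2.png

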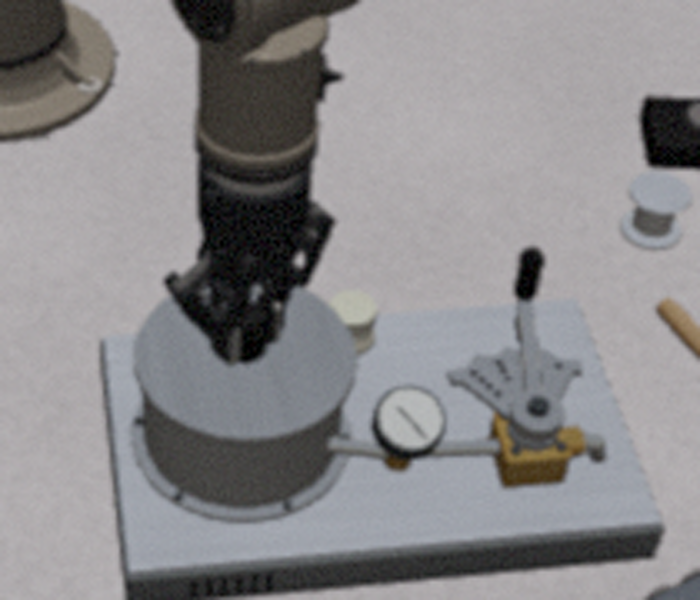

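The scene view shows the flange lying over the pot rim, at or close to its seat. I'll measure its height and tilt from the flange edge.

```bash
cat > fit.py <<'E'
from h import *
from scipy.optimize import least_squares
def flange(c,img,C,x0=(.5675,.0490,.153),arc=None,rng=6,tilt=True):
    g=cv2.GaussianBlur(cv2.cvtColor(np.ascontiguousarray(img),7),(0,0),.8).astype(np.float32)
    t=np.radians(np.arange(*(arc or (0,360)),4.))
    def ring(p,r=.081):
        x=np.cos(t)*r;y=np.sin(t)*r; return np.c_[p[0]+x,p[1]+y,p[2]+(p[3]*x+p[4]*y if len(p)>3 else 0*x)]
    x0=np.r_[x0,[0,0]] if tilt else np.array(x0)
    u=proj(c,ring(x0),C);v=proj(c,ring(x0,.083),C)-u;v/=np.linalg.norm(v,axis=1)[:,None];s=np.arange(-rng,rng+.1,.25)
    q=u[:,None]+s[None,:,None]*v[:,None]; val=cv2.remap(g,q[...,0].astype(np.float32),q[...,1].astype(np.float32),1)
    gr=np.abs(np.gradient(val,axis=1)); i=gr.argmax(1); w=gr.max(1); Q=q[np.arange(len(t)),i]; k=w>np.median(w)*.5
    f=least_squares(lambda p:((proj(c,ring(p),C)-Q)[k]).ravel(),x0,loss="soft_l1",f_scale=.4)
    return f.x,np.median(np.abs(f.fun)),k.sum()
E
python3 - <<'E'
from fit import *
b=eyes.read_camera("scene"); C=cam("scene")
print(flange("scene",b,C,arc=(-110,110)),flange("scene",b,C,arc=(-110,110),tilt=False))
b=eyes.read_camera("top"); print(flange("top",b,cam("top"),tilt=False))
o=status.get_obs();C=cam("wrist",o);b=eyes.read_camera("wrist"); cv2.imwrite("pics/w4r.png",b[:,:,::-1])
print(flange("wrist",b,C,arc=(-60,100),rng=9,tilt=False))
# camera-side visible arc of wrist: tool -z
E
```

```text
(array([ 0.61019936,  0.0316309 ,  0.20192284, -0.01686005,  0.00531258]), np.float64(0.35098742244846903), np.int64(53)) (array([0.61206043, 0.03086832, 0.20335542]), np.float64(0.42503414396550454), np.int64(53))
(array([0.54286497, 0.04767985, 0.29407128]), np.float64(0.9079594776133035), np.int64(54))
(array([0.56751028, 0.04917072, 0.15278063]), np.float64(1.6191484172079242), np.int64(38))
```

Emit:
apply_moves(travel=[[0.4,0,0],[0,0,0],[0,0,0]], turn=[[0,0.004,-0.005],[0,0,0],[0,0,0]], grip=[1,1,1])

```text
t: 9.35
eef_pos: [0.5708, 0.0496, 0.1714]
tool_rot: [0.113, 0.701, 0.113, -0.695]
contact_force: [0.8, 1.0, -7.4]
gripper_width: 0.353
```

```bash
python3 - <<'E'
from fit import *
o=status.get_obs(); print(np.round(o["q"],4),np.round(o["joint_torque"],1),np.round(o["joint_vel"],3)); go(.5685,.0493,.1704)
C=cam("wrist",o); b=eyes.read_camera("wrist")[:,:,::-1].copy()
t=np.linspace(0,6.28,200)
for z,col in((.153,(0,255,0)),(.163,(0,0,255))):
    for u in proj("wrist",np.c_[.5673+.081*np.cos(t),.049+.081*np.sin(t),0*t+z],C): cv2.circle(b,tuple(u.astype(int)),0,col,-1)
cv2.imwrite("pics/w5.png",cv2.resize(b,(800,600),interpolation=2))
E
```

```text
[-0.0096  0.4061 -0.2346  1.8722  0.1205  0.868  -1.5535] [  0.1 -55.4  -1.9 -26.5   0.    0.2   0. ] [ 0.004 -0.001  0.001  0.005 -0.002  0.002  0.004]
9.35 [0.5708 0.0496 0.1714] todo cm [ 0.1  -0.04  0.23] tilt [ 1.    -0.001  0.009] ty [ 0.315 -0.949  0.001] F [ 0.8  1.  -7.4] w 0.353
```

View pics/w5.png

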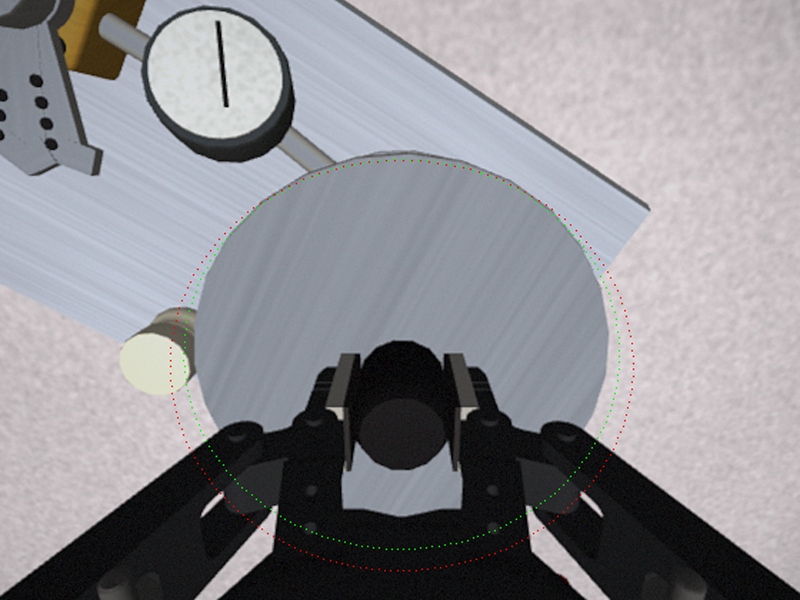

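Emit:
apply_moves(travel=[[0,0,0.3],[0,0,0.1],[0,0,0]], turn=[[0,-0.01,0],[0,0,0],[0,0,0]], grip=[1,1,1])

```text
t: 9.65
eef_pos: [0.5678, 0.0487, 0.1703]
tool_rot: [-0.114, -0.698, -0.113, 0.698]
contact_force: [-2.8, -1.0, 1.8]
gripper_width: 0.348
```

```bash
python3 -c "
from h import *
go(.5685,.0493,.1704)"
```

```text
9.65 [0.5678 0.0487 0.1703] todo cm [-0.01 -0.04 -0.09] tilt [ 1.    -0.001 -0.001] ty [ 0.316 -0.949  0.001] F [-2.8 -1.   1.8] w 0.348
```

Level again, and Fz has gone to about 0, so the pot is now carrying the cover. Releasing.

Emit:
apply_moves(travel=[[0,0,0],[0,0,0],[0,0,0],[0,0,0],[0,0,0]], turn=[[0,0,0],[0,0,0],[0,0,0],[0,0,0],[0,0,0]], grip=[0.5,0.3,0.1,0,0])

```text
t: 10.07
eef_pos: [0.5684, 0.0488, 0.1704]
tool_rot: [0.113, 0.698, 0.113, -0.698]
contact_force: [0.2, -0.4, -0.2]
gripper_width: 0.997
```

Emit:
apply_moves(travel=[[-0.5,0,0],[-2,0,0],[-2.5,0,0],[-2.5,0,0],[-2,0,0],[0,0,0],[0,0,0]], turn=[[0,0,0],[0,0,0],[0,0,0],[0,0,0],[0,0,0],[0,0,0],[0,0,0]], grip=[0,0,0,0,0,0,0])

```text
t: 10.65
eef_pos: [0.5675, 0.0487, 0.2705]
tool_rot: [-0.113, -0.697, -0.113, 0.699]
contact_force: [-0.0, -0.6, -1.4]
gripper_width: 1.001
```

```bash
python3 - <<'E'
from fit import *
go(.5685,.0493,.25)
p=np.load("p.npy"); o=status.get_obs(); C=cam("wrist",o); w=eyes.read_camera("wrist"); s=eyes.read_camera("scene")
cv2.imwrite("pics/w6r.png",w[:,:,::-1]); cv2.imwrite("pics/s3r.png",s[:,:,::-1])
out=[]
for c,im,CC,box in(("wrist",w,C,(0,420,0,560)),("scene",s,cam("scene"),(165,300,235,425))):
    b=im[:,:,::-1].copy(); k=3 if c=="scene" else 1; b=cv2.resize(b,None,fx=k,fy=k,interpolation=2)
    t=np.linspace(0,6.28,200)
    for u in proj(c,np.c_[.5673+.081*np.cos(t),.049+.081*np.sin(t),0*t+.145],CC): cv2.circle(b,tuple((u*k).astype(int)),0,(0,255,0),-1)
    b=b[box[0]*k:box[1]*k,box[2]*k:box[3]*k]; out.append(cv2.resize(b,(int(b.shape[1]*400/b.shape[0]),400)))
cv2.imwrite("pics/c7.png",cv2.resize(np.hstack(out),(800,600*0+int(400*800/sum(x.shape[1] for x in out)))))
for c,im,CC in(("wrist",w,C),("scene",s,cam("scene"))): print(flange(c,im,CC,x0=(.5673,.049,.145),rng=4,tilt=False))
E
```

```text
10.65 [0.5675 0.0487 0.2705] todo cm [ 2.05 -0.02 -0.11] tilt [ 1.     0.    -0.002] ty [ 0.315 -0.949 -0.   ] F [-0.  -0.6 -1.4] w 1.001
(array([0.56677651, 0.04897754, 0.14331677]), np.float64(0.21629182173269612), np.int64(89))
(array([0.56845918, 0.04767452, 0.14658402]), np.float64(0.3235059461973293), np.int64(90))
```

View pics/c7.png

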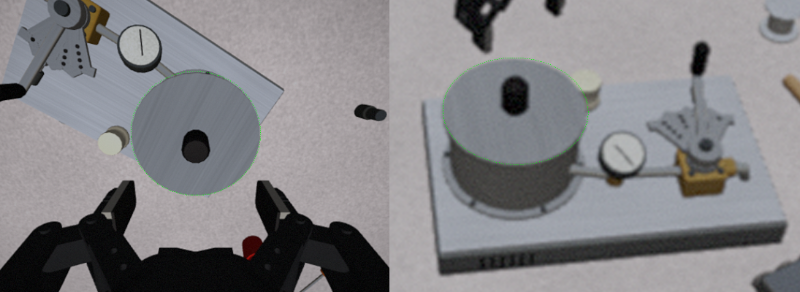

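Both camera fits put the flange top at 143–147 mm, against 145 mm expected. It is centred within about 1 mm, so the cover is seated. Next I'll go above the lever with the fingers closed.

Emit:
apply_moves(travel=[[0,-3.6,-1.1],[0,-3.6,-1.1],[0,-3.6,-1.1],[0,-3.6,-1.1],[0,-3.6,-1.1],[0,-3.6,-1.1],[0,-3.6,-1.1],[0,0,0]], turn=[[0,0,0],[0,0,0],[0,0,0],[0,0,0],[0,0,0],[0,0,0],[0,0,0],[0,0,0]], grip=[1,1,1,1,1,1,1,1])

```text
t: 11.42
eef_pos: [0.5586, 0.3158, 0.2574]
tool_rot: [-0.11, -0.692, -0.107, 0.705]
contact_force: [-0.6, 0.7, -0.1]
gripper_width: -0.0
```

Emit:
apply_moves(travel=[[0,0,0],[0,0,0],[0,0,0],[0,0,0],[0,0,0],[0,0,0],[0,0,0]], turn=[[0.12,0,0],[0.12,0,0],[0.12,0,0],[0.12,0,0],[0.12,0,0],[0.08,0,0],[0,0,0]], grip=[1,1,1,1,1,1,1])

```text
t: 12.0
eef_pos: [0.5521, 0.3182, 0.2452]
tool_rot: [0.13, -0.682, 0.146, 0.705]
contact_force: [-0.5, 0.7, -0.4]
gripper_width: -0.0
```

```bash
python3 - <<'E'
from h import *
p=np.load("p.npy")
go(.56,.332,.2)
o=status.get_obs(); C=cam("wrist",o); b=eyes.read_camera("wrist")[:,:,::-1].copy(); cv2.imwrite("pics/w8r.png",b); np.savez("w8.npz",K=C[0],p=C[1],M=C[2])
n=status.get_obs(); print(n["eef_pos"])
pv=st(p,[.05,.11,.128])[0]; print("pivot",pv.round(4))
for a,col in((0,(255,0,0)),(.36,(0,255,0)),(.72,(0,0,255)),(1.08,(255,0,255))):
    print(a,grip(p,a).round(4))
    for r,z in((.125,.15),(.072,.094)): cv2.circle(b,tuple(proj("wrist",grip(p,a,r,z),C)[0].astype(int)),2,col,-1)
cv2.circle(b,tuple(proj("wrist",pv,C)[0].astype(int)),2,(0,255,255),-1)
cv2.imwrite("pics/w8.png",cv2.resize(b,(800,600),interpolation=2))
E
```

```text
12.0 [0.5521 0.3182 0.2452] todo cm [ 4.46 -1.7  -0.32] tilt [ 0.999 -0.028 -0.027] ty [-0.383 -0.923  0.028] F [-0.5  0.7 -0.4] w -0.0
[0.55199011 0.31807148 0.24499309]
pivot [0.6618 0.2429 0.128 ]
0 [0.5711 0.3289 0.128 ]
0.36 [0.5466 0.2914 0.128 ]
0.72 [0.5369 0.2477 0.128 ]
1.08 [0.5432 0.2034 0.128 ]
```

View pics/w8.png

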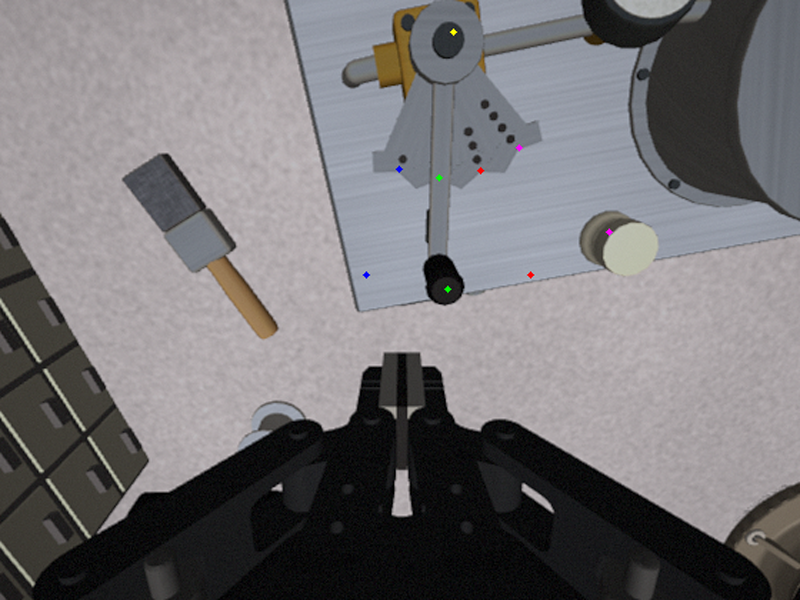

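The wrist view shows the model points on the plate notches. The lever grip top is at about (444,290), on the 0.36 (closed) mark. The plate's 1-, 3- and 4-dot rows are visible and the arm covers the 2-dot row. I'll back off to the far side of the grip and descend.

Emit:
apply_moves(travel=[[0,-1.3,-0.4],[0,-1.0,-0.2],[0,0,0],[0,0,0]], turn=[[0,0.027,-0.028],[0,0,0],[0,0,0],[0,0,0]], grip=[1,1,1,1])

```text
t: 12.38
eef_pos: [0.5659, 0.3364, 0.2418]
tool_rot: [0.132, -0.693, 0.135, 0.696]
contact_force: [-0.1, -0.2, -0.1]
gripper_width: 0.001
```

```bash
python3 -c "
from h import *
go(.564,.333,.133)"
```

```text
12.38 [0.5659 0.3364 0.2418] todo cm [10.88  0.33  0.02] tilt [ 1.    -0.005 -0.003] ty [-0.371 -0.928  0.005] F [-0.1 -0.2 -0.1] w 0.001
```

Emit:
apply_moves(travel=[[2.5,0,0],[2.5,0,0],[2.5,0,0],[1.5,0,0],[0.5,0,0],[0,0,0],[0,0,0]], turn=[[0,0,0],[0,0,0],[0,0,0],[0,0,0],[0,0,0],[0,0,0],[0,0,0]], grip=[1,1,1,1,1,1,1])

```text
t: 12.97
eef_pos: [0.5666, 0.3349, 0.1444]
tool_rot: [0.13, -0.693, 0.134, 0.697]
contact_force: [-0.1, 0.3, 0.5]
gripper_width: -0.003
```

```bash
python3 -c "
from h import *
go(.5563,.3145,.133)"
```

```text
12.97 [0.5666 0.3349 0.1444] todo cm [1.16 2.27 0.21] tilt [ 1.    -0.006 -0.004] ty [-0.367 -0.93   0.006] F [-0.1  0.3  0.5] w -0.003
```

Emit:
apply_moves(travel=[[0.7,0.3,0.1],[0.3,0.6,0.1],[0,0.6,0],[0,0.3,0],[0,0,0]], turn=[[0,0.003,-0.006],[0,0,0],[0,0,0],[0,0,0],[0,0,0]], grip=[1,1,1,1,1])

```text
t: 13.38
eef_pos: [0.559, 0.3178, 0.1375]
tool_rot: [-0.133, 0.696, -0.13, -0.694]
contact_force: [-1.1, -0.1, -0.2]
gripper_width: -0.005
```

```bash
python3 -c "
from h import *
go(.5484,.2882,.133)"
```

```text
13.38 [0.559  0.3178 0.1375] todo cm [ 0.44  3.15 -0.1 ] tilt [1.    0.005 0.002] ty [-0.367 -0.93  -0.005] F [-1.1 -0.1 -0.2] w -0.005
```

Emit:
apply_moves(travel=[[0.2,0.4,0],[0,0.4,0],[0,0.4,0],[0,0,0]], turn=[[0,0,0],[0,0,0],[0,0,0],[0,0,0]], grip=[1,1,1,1])

```text
t: 13.72
eef_pos: [0.5551, 0.3088, 0.1371]
tool_rot: [-0.135, 0.697, -0.128, -0.693]
contact_force: [0.3, 1.9, -1.3]
gripper_width: 0.001
```

```bash
python3 -c "
from h import *
go(.5484,.2882,.133)"
```

```text
13.72 [0.5551 0.3088 0.1371] todo cm [ 0.38  2.17 -0.12] tilt [1.    0.012 0.004] ty [-0.365 -0.931 -0.012] F [ 0.3  1.9 -1.3] w 0.001
```

Emit:
apply_moves(travel=[[0,0.4,0],[0,0.4,0],[0,0.4,0],[0,0.3,0]], turn=[[0,0.004,0.012],[0,0,0.003],[0,0,0.003],[0,0,0]], grip=[1,1,1,1])

```text
t: 14.05
eef_pos: [0.5512, 0.2998, 0.1378]
tool_rot: [-0.13, 0.699, -0.13, -0.691]
contact_force: [4.0, 6.1, -5.0]
gripper_width: -0.001
```

```bash
python3 -c "
from h import *
go(.5484,.2882,.133)"
```

```text
14.05 [0.5512 0.2998 0.1378] todo cm [ 0.48  1.19 -0.16] tilt [1.    0.003 0.011] ty [-0.362 -0.932 -0.003] F [ 4.   6.1 -5. ] w -0.001
```

Emit:
apply_moves(travel=[[0,0.4,0],[0,0.4,0]], turn=[[0,-0.006,0],[0,0,0]], grip=[1,1])

```text
t: 14.22
eef_pos: [0.5496, 0.2961, 0.1383]
tool_rot: [-0.132, 0.698, -0.127, -0.692]
contact_force: [3.3, 5.1, -4.7]
gripper_width: 0.003
```

```bash
python3 -c "
from h import *
go(.5484,.2882,.133)"
```

```text
14.22 [0.5496 0.2961 0.1383] todo cm [ 0.53  0.79 -0.17] tilt [1.    0.009 0.007] ty [-0.36  -0.933 -0.009] F [ 3.3  5.1 -4.7] w 0.003
```

Emit:
apply_moves(travel=[[0,0.35,0],[0,0.2,0]], turn=[[0,-0.004,0.006],[0,0,0]], grip=[1,1])

```text
t: 14.38
eef_pos: [0.548, 0.2919, 0.1385]
tool_rot: [-0.13, 0.697, -0.128, -0.693]
contact_force: [0.6, 0.8, -0.7]
gripper_width: -0.002
```

```bash
python3 - <<'E'
from h import *
go(.5484,.2882,.133)
E
```

```text
14.38 [0.548  0.2919 0.1385] todo cm [ 0.55  0.33 -0.16] tilt [1.    0.004 0.004] ty [-0.358 -0.934 -0.004] F [ 0.6  0.8 -0.7] w -0.002
```

The force fell to zero as the TCP crossed the crest position, so the lever has snapped over. I'll back off, rise and check.

Emit:
apply_moves(travel=[[0,-1.5,0],[0,-1.5,0],[-1,-0.5,0],[-3,0,0],[-3,0,0],[-3,0,0],[0,0,0],[0,0,0]], turn=[[0,0,0],[0,0,0],[0,0,0],[0,0,0],[0,0,0],[0,0,0],[0,0,0],[0,0,0]], grip=[1,1,1,1,1,1,1,1])

```text
t: 15.05
eef_pos: [0.5581, 0.3169, 0.2432]
tool_rot: [0.125, -0.695, 0.135, 0.695]
contact_force: [-0.6, -0.6, -0.6]
gripper_width: -0.001
```

```bash
python3 - <<'E'
from fit import *
p=np.load("p.npy"); go(.56,.33,.25)
o=status.get_obs(); C=cam("wrist",o); b=eyes.read_camera("wrist")[:,:,::-1].copy(); s=eyes.read_camera("scene")
for a,col in((0,(255,0,0)),(.36,(0,255,0)),(.72,(0,0,255)),(1.08,(255,0,255))):
    for r,z in((.125,.15),(.072,.094)): cv2.circle(b,tuple(proj("wrist",grip(p,a,r,z),C)[0].astype(int)),2,col,-1)
b=cv2.resize(b,(533,400))
s2=cv2.resize(np.ascontiguousarray(s[165:300,235:425,::-1]),None,fx=2,fy=2,interpolation=2)
cv2.imwrite("pics/c9.png",np.hstack([b[:270],s2])[:, :920]); im=cv2.imread("pics/c9.png"); cv2.imwrite("pics/c9.png",cv2.resize(im,(800,int(im.shape[0]*800/im.shape[1]))))
print(flange("scene",s,cam("scene"),x0=(.5673,.049,.145),rng=4,tilt=True))
E
```

```text
15.05 [0.5581 0.3169 0.2432] todo cm [-0.69 -1.28  0.3 ] tilt [ 1.    -0.014  0.002] ty [-0.362 -0.932  0.014] F [-0.6 -0.6 -0.6] w -0.001
(array([ 0.57217982,  0.04626008,  0.15089556,  0.01276506, -0.00490685]), np.float64(0.3155186479132226), np.int64(90))
```

View pics/c9.png

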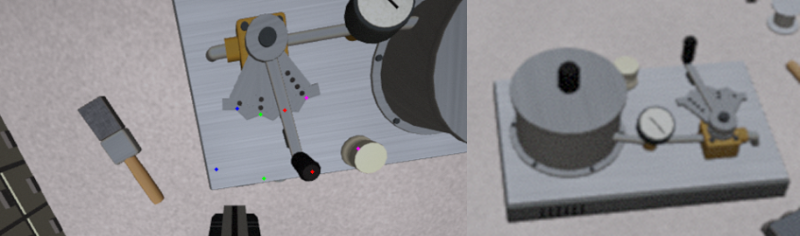

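```bash
python3 - <<'E'
from fit import *
o=dict(eef_pos=np.array([.5675,.0487,.2705]),tool_rot=np.array([-.113,-.697,-.113,.699]))
print(flange("wrist",cv2.imread("pics/w6r.png")[:,:,::-1],cam("wrist",o),x0=(.5673,.049,.145),rng=4))
r=bot.hand_in(); print(r)
E
```

```text
(array([ 0.56653945,  0.04899331,  0.14270692, -0.02188708,  0.00134862]), np.float64(0.24976340818668064), np.int64(89))
the job is handed in; nothing more can be done
None
```

The cover is on the pot and the valve lever rests in the third (slow-pump) notch. The job is handed in at about 15 s of the 58 s allowed, with the robot clear of everything. No verdict came back.

**Cover:** I gripped it by the knob, lowered it slowly onto the pot and let go once the pot carried its weight.
- Flange top: fits from the wrist and scene cameras gave 143 mm and 147 mm; 145 mm means fully home.
- Centring: both fits were within about 2 mm of the pot's axis.
- Levelness: this check is weaker. Fits that allow tilt gave +0.013 rad (scene) and -0.022 rad (wrist) about the same direction. They disagree in sign, so I took it as noise. The flange edge matched the level outline in the pictures.
- While seating it, several small downward commands did not move the tool. The force reading stayed at about -6 to -7 N until I re-levelled the tool, so the exact moment of contact was not clear.

**Lever:** I pushed the grip from the side with closed fingers, using about 7 N. The force dropped to zero as it passed the crest, and I backed off straight away. The last wrist picture shows the arm over the three-dot row, with the one-, two- and four-dot rows uncovered. The lever did not reach the fourth notch.

I did not touch anything else, and the jar, spool and brush look undisturbed in the last pictures. I did not check the other items one by one at the end.

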